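Turn over the mirrored guide brackets

TASK

The steel L brackets on the white stepped board must all lie with the same hand as the orange sample on the green pad (the sample on the white pad is not in use). Turn over the brackets that lie as its mirror image, for instance by lifting the leg that sticks out over the board's side and tipping them over onto the high deck, then push each of them gently across the deck until the end of its leg rests against the aluminium rail; leave the others lying as they are. At the end all three must lie flat and still on the board, and nothing else may be disturbed.

Things in the scene. Friction and masses are not known exactly. Their poses are not given: they have to be found in the camera images.
- board: fixed white stepped board, 326 mm long (own y, roughly away from the robot) and 175 wide (own x, to the robot's left); origin mid length, on the table under it. Low ledge on the right: own x -80 to -30 mm, top 40 mm above the table, free air beside it; at own x = -30 mm a 6 mm step up to the high deck: x -30 to +85 mm, top 46 mm above the table
- rail: fixed aluminium rail along the far (left) side of the high deck, 10 mm wide, 12 mm high above the deck; same origin and axes as the board; the face towards the ledge is at own x = +85 mm
- bracket_a: loose flat steel L bracket, 8 mm thick, faces alike, 0.08 to 0.17 kg; leg 78 mm long, 22 wide; foot 22 wide at a right angle. Origin: centre of the 22 mm heel square, mid thickness; own -x along the leg, own z up at the start. Lies on the low ledge, far edge 1 to 10 mm off the step, leg 30 to 36 mm out over its side; lifted there it pivots at the step
- bracket_a_tip (a point): middle of the free end of that bracket's leg, 67 mm from the heel's centre, mid thickness
- bracket_a_foot (a point): middle of the end of that bracket's foot, 41 mm from the heel's centre, mid thickness
- bracket_b: loose flat steel L bracket, 8 mm thick, faces alike, 0.08 to 0.17 kg; leg 78 mm long, 22 wide; foot 22 wide at a right angle. Origin: centre of the 22 mm heel square, mid thickness; own -x along the leg, own z up at the start. Lies on the low ledge, far edge 1 to 10 mm off the step, leg 30 to 36 mm out over its side; lifted there it pivots at the step
- bracket_b_tip (a point): middle of the free end of that bracket's leg, 67 mm from the heel's centre, mid thickness
- bracket_b_foot (a point): middle of the end of that bracket's foot, 41 mm from the heel's centre, mid thickness
- bracket_c: loose flat steel L bracket, 8 mm thick, faces alike, 0.08 to 0.17 kg; leg 78 mm long, 22 wide; foot 22 wide at a right angle. Origin: centre of the 22 mm heel square, mid thickness; own -x along the leg, own z up at the start. Lies on the low ledge, far edge 1 to 10 mm off the step, leg 30 to 36 mm out over its side; lifted there it pivots at the step
- bracket_c_tip (a point): middle of the free end of that bracket's leg, 67 mm from the heel's centre, mid thickness
- bracket_c_foot (a point): middle of the end of that bracket's foot, 41 mm from the heel's centre, mid thickness
- green_pad: fixed green pad 120 x 130 x 5 mm, origin at the centre of its underside; the sample lying on it is the one that counts
- white_pad: fixed white pad of the same size; the sample lying on it is not in use
- sample_1_heel (a point): fixed orange sample of the same L bracket, lying flat at any yaw on one of the two pads: centre of its heel square (where leg and foot meet), about 22 mm from the centre of its pad
- sample_1_tip (a point): end of that sample's leg (the long limb), 67 mm from the heel's centre
- sample_1_foot (a point): end of that sample's foot (the short limb), 41 mm from the heel's centre
- sample_2_heel (a point): fixed orange sample of the same L bracket, lying flat at any yaw on one of the two pads: centre of its heel square (where leg and foot meet), about 22 mm from the centre of its pad
- sample_2_tip (a point): end of that sample's leg (the long limb), 67 mm from the heel's centre
- sample_2_foot (a point): end of that sample's foot (the short limb), 41 mm from the heel's centre
- red_bottle: bystander, to be left alone: small dropper bottle, dark red, 29 mm wide, 82 high; origin at the centre of its underside
- blue_bottle: bystander, to be left alone: small blue bottle with white cap, 29 mm wide, 72 high; origin at the centre of its underside
- pink_jar: bystander, to be left alone: pink jar with black lid, 65 mm wide, 34 high; origin at the centre of its underside

How it is judged:
By the outcome, as a careful person would: the job done as asked, in the order asked, and still so for the second after the job is handed in, with the robot touching nothing.
It also fails if it takes over 61 s, if anything falls off the work surface, if the arm or the gripper's body presses on something with over 40 N, if the wrist force passes 120 N, or if a joint passes its speed limit or range.

ROBOT

A 7-joint arm with a two-finger parallel gripper is mounted at the origin on a cart in front of the work surface, level with it; the furniture and walls round the work are solid. World frame = base frame: x ahead of the robot, y to its left, z up, the work surface at z = 0. Lengths are in m, angles in rad, forces in N, time in s.
With the tool pointing down it reaches from about 0.35 to 0.9 m from the base axis. Payload 8.1 kg.
Tool frame: the origin (TCP) lies at the very end of the fingers, on their centre line; the grasp point (between the pads) lies 19 mm behind it (arm.tcp_to_grasp is the distance from the TCP to the grasp point, in m); z points along the fingers, y is the line along which they close (so a half turn about z gives the same grasp; the last joint's range is limited). The gripper opens to 92 mm and grips with 3 to 60 N. Pads are 19 mm wide; open, the fingers measure 130 mm over their backs; the gripper's body (75 mm by 190 mm) begins 47 mm behind the grasp point.
Start: joints at [1.137, 0.434, 0.025, 1.573, -0.012, 1.134, -0.075], TCP at [0.203, -0.591, 0.227] pointing down, gripper open.
Joint ranges: [-2.62, 2.62], [-0.44, 2.09], [-1.27, 1.32], [0.08, 2.57], [-1.32, 4.46], [0.12, 2], [-2.74, 2.74]. Speed limits (rad/s): [2.22, 2.22, 3.01, 3.01, 3.14, 3.14, 3.14].

INTERFACE

Orientations are given as a rotation vector (axis times angle).
In Python, from cell import arm, get_image gives the robot as it stands (arm), with the cameras as plain functions.
- The arm moves only by the shell command python3 nudge.py 'ROWS' [FORCE]. ROWS is a JSON object whose key "increments" holds a list of rows, 1 to 10 of them, each of 5 numbers: dx, dy, dz in m, then a turn about the tool's z in rad, then the opening from 0.0 (shut) to 1.0 (fully open); each row shifts and turns the commanded pose from where the row before left it, along the tool's axes as they then stand; what a row does not reach is not made up. A row lasts 1/10 s, in which the tool goes at most 0.05 m and 0.15 rad, less where a joint would pass 70% of its speed; a pose out of reach is approached as far as the arm can. The fingers move at their own pace and stop on an object; FORCE is the grip in N (left out, the last holds). Time passes only in rows, so rows that do not move let the fingers close. It prints the time, the measured TCP pose, the force, the opening and the grip force at its end. Input that does not fit is refused with a message, and nothing moves.
- arm.observe(): the state, without advancing time (a new reading comes with each control period).
- get_image(name): name is "side" or "top" or "wrist"; returns a dict with "image" (480x640x3 uint8, blue, green, red), "fx", "fy", "cx", "cy" (pixels), "cam_to_world" (4x4, takes a point from camera to world coordinates); the wrist camera has in their place "mount" (4x4, takes a point from camera to tool coordinates, whose origin is the TCP and whose axes are the flange's). Camera axes: x right, y down, z forward; pixel columns grow to the right and rows downward; lengths in m; the calibration is good to about 2 mm. A picture is of the moment at which its call begins: read the wrist's pose just before it. There is no depth.
- arm.sign_off(): hands the job in; it is judged then, once.
The state is a dict: "clock": time; "joints": joint angles; "dq": joint speeds; "joint_efforts": joint torques, N m; "position": TCP position; "ee_rot": TCP orientation; "force": force on the tool from outside, world axes, zero at the start; "ft_torque": the same for the moment, N m; "width": opening from 0.0 (shut) to 1.0 (fully open); "gripper_force": force on a finger pad.
Only numpy, scipy, OpenCV 4.12 (cv2) and the standard library are available. Lean on these libraries where they do the work, as an engineer would, in place of code of your own. Each camera call takes 0.05 s, during which the arm holds its last target. There are 200 camera calls.

## Working session

There is one attempt and no reset: what is moved stays moved. The work goes in short steps, Python scripts to look and compute and a shell command to move; the robot and the scene stay as the last step left them, time stands still between calls to the robot, and variables do not carry over. Pictures are saved under pics/ and viewed, at most 10 in all, crops included, and the job is handed in when it is done.

```bash
ls; mkdir -p pics
python3 - <<'E'
from cell import arm, get_image
import cv2,json,numpy as np
np.set_printoptions(precision=4,suppress=True)
for n in("top","side"):
    d=get_image(n); cv2.imwrite(f"pics/{n}0.png",d["image"]); print(n,d["fx"],d["fy"],d["cx"],d["cy"]);print(np.array(d["cam_to_world"]))
print(arm.observe())
E
```

```text
cell.py
nudge.py
pics
top 609.7389982575917 609.7389982575917 325.3331375936422 230.79316081985422
[[-0.0127 -0.9877  0.1558  0.3036]
 [-0.9998  0.0148  0.0126  0.0248]
 [-0.0148 -0.1556 -0.9877  1.566 ]
 [ 0.      0.      0.      1.    ]]
side 457.3619007624262 457.3619007624262 322.4802043402602 240.5632813080447
[[ 0.9781 -0.1061  0.179   0.3104]
 [-0.2081 -0.5031  0.8388 -1.0329]
 [ 0.0011 -0.8577 -0.5141  0.7177]
 [ 0.      0.      0.      1.    ]]
{'clock': 0.1, 'joints': array([ 1.1374,  0.4351,  0.0249,  1.574 , -0.0116,  1.134 , -0.0751]), 'dq': array([ 0.0002, -0.0003,  0.0003, -0.0056, -0.0002, -0.0003, -0.0019]), 'joint_efforts': array([  0.0034, -66.9127,   0.9883, -31.5146,  -0.0605,   0.0373,
         0.0001]), 'position': array([ 0.2028, -0.5907,  0.226 ]), 'ee_rot': array([-3.0975, -0.5169,  0.0005]), 'force': array([-0.6182, -0.2904, -0.476 ]), 'ft_torque': array([-0.0415, -0.0051, -0.011 ]), 'gripper_force': 0.0, 'width': 1.001835848517035}
```

View pics/top0.png

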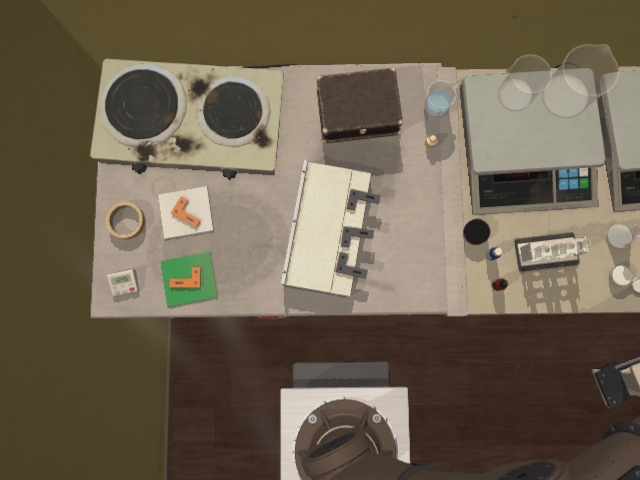

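View pics/side0.png

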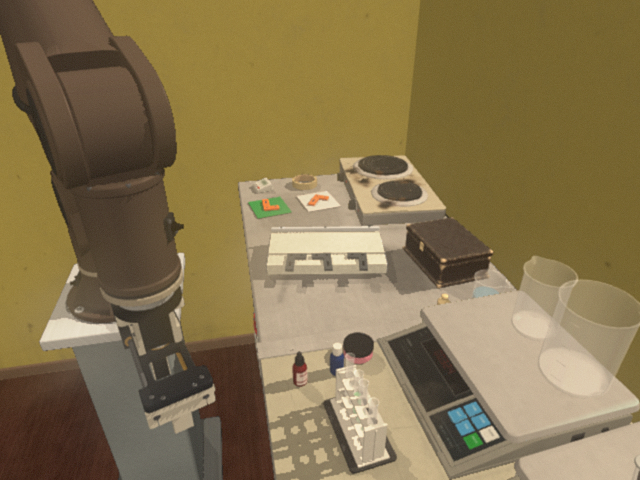

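The top view shows the board around (325,230) with three brackets near (357,197), (354,235) and (350,265). The green pad is at (189,280) and the white pad at (186,212). I'll enlarge both areas.

Run:
```python
import cv2,numpy as np
im=cv2.imread("pics/top0.png")
a=cv2.resize(im[155:305,275:395],None,fx=4,fy=4,interpolation=cv2.INTER_CUBIC)  #480x600
b=cv2.resize(im[180:310,150:225],None,fx=4,fy=4,interpolation=cv2.INTER_CUBIC)  #300x520
o=np.zeros((600,780,3),np.uint8); o[:,:480]=a; o[:520,480:]=b
cv2.imwrite("pics/crop0.png",o)
```

```text
(no output)
```

View pics/crop0.png

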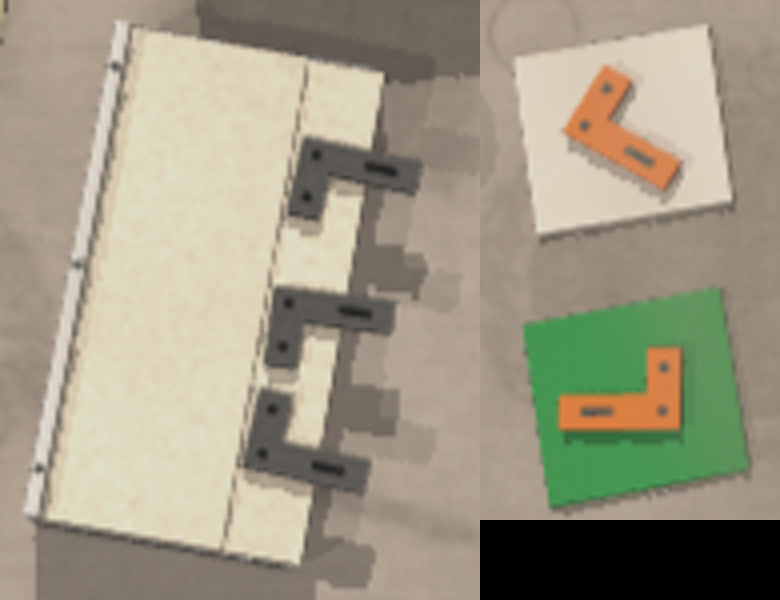

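The green sample has its heel at the right, leg to the left and foot up. Turned by half, that is leg right and foot down, which the upper two brackets match. Only the bracket nearest the robot (heel at crop (262,453)) is mirrored. Next I measure it and the board.

```bash
cat > h.py <<'E'
import numpy as np,cv2
from scipy.spatial.transform import Rotation as R
from cell import arm, get_image
np.set_printoptions(precision=4,suppress=True)
def ray(d,T,uv,z):
    uv=np.atleast_2d(uv).astype(float)
    c=np.c_[(uv[:,0]-d["cx"])/d["fx"],(uv[:,1]-d["cy"])/d["fy"],np.ones(len(uv))]
    w=c@T[:3,:3].T; o=T[:3,3]
    return o+w*((z-o[2])/w[:,2])[:,None]
def proj(d,T,P):
    c=(np.atleast_2d(P)-T[:3,3])@T[:3,:3]
    return np.c_[c[:,0]/c[:,2]*d["fx"]+d["cx"],c[:,1]/c[:,2]*d["fy"]+d["cy"]]
E
python3 - <<'E'
from h import *
d=get_image("top");T=np.array(d["cam_to_world"])
f=lambda p:np.array(p)/4+[275,155]
br=ray(d,T,f([[262,453],[272,409],[327,468],[366,475],[278,390],[243,467]]),.048)
print("heelhole foothole slot tip footend corner\n",br)
ld=ray(d,T,f([[385,72],[300,566]]),.040); print("ledge corners far,near",ld,np.linalg.norm(ld[0]-ld[1]))
st=ray(d,T,f([[307,58],[222,553]]),.046); print("step",st,np.linalg.norm(st[0]-st[1]))
rl=ray(d,T,f([[130,24],[45,519]]),.058); print("rail inner top",rl)
v=ld[0]-ld[1]; print("board y angle",np.arctan2(v[1],v[0]), np.arctan2(*(st[0]-st[1])[[1,0]]))
print("leg ang",np.arctan2(*(br[3]-br[0])[[1,0]]),np.arctan2(*(br[2]-br[0])[[1,0]]),"foot",np.arctan2(*(br[1]-br[0])[[1,0]]))
print("lens",np.linalg.norm(br[3]-br[0]),np.linalg.norm(br[4]-br[0]))
o=arm.observe();M=R.from_rotvec(o["ee_rot"]).as_matrix();print(o["position"],"\n",M)
E
```

```text
heelhole foothole slot tip footend corner
 [[ 0.4479  0.0075  0.048 ]
 [ 0.4755  0.0008  0.048 ]
 [ 0.438  -0.0328  0.048 ]
 [ 0.4333 -0.057   0.048 ]
 [ 0.4874 -0.0031  0.048 ]
 [ 0.4394  0.0195  0.048 ]]
ledge corners far,near [[ 0.6929 -0.0756  0.04  ]
 [ 0.3779 -0.015   0.04  ]] 0.32084975054596854
step [[ 0.7014 -0.0255  0.046 ]
 [ 0.3862  0.0334  0.046 ]] 0.3206513789536496
rail inner top [[0.7225 0.0873 0.058 ]
 [0.408  0.1424 0.058 ]]
board y angle -0.18988188200212314 -0.18465963956388298
leg ang -1.7940339503485023 -1.8124348027527049 foot -0.23927585869065782
lens 0.06614168650198292 0.04083599709879439
[ 0.2028 -0.5908  0.2262] 
 [[ 0.9458  0.3247 -0.0004]
 [ 0.3247 -0.9458  0.001 ]
 [-0.0001 -0.0011 -1.    ]]
```

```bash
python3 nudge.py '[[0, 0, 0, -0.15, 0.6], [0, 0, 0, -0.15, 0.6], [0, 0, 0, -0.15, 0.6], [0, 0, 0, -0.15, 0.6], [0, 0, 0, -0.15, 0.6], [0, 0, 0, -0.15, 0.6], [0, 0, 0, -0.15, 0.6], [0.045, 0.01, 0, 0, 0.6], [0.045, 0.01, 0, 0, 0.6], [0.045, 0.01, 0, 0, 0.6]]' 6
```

```text
refused: ROWS must be an object with the rows under "increments". Nothing was moved.
```

Refused on format, not on reach. It needs an object with the rows under "increments".

```bash
python3 nudge.py '{"increments": [[0, 0, 0, -0.15, 0.6], [0, 0, 0, -0.15, 0.6], [0, 0, 0, -0.15, 0.6], [0, 0, 0, -0.15, 0.6], [0, 0, 0, -0.15, 0.6], [0, 0, 0, -0.15, 0.6], [0, 0, 0, -0.15, 0.6], [0.045, 0.01, 0, 0, 0.6], [0.045, 0.01, 0, 0, 0.6], [0.045, 0.01, 0, 0, 0.6]]}' 6
python3 nudge.py '{"increments": [[0.045, 0.01, 0, 0, 0.6], [0.045, 0.01, 0, 0, 0.6], [0.045, 0.01, 0, 0, 0.6], [0.045, 0.01, 0, 0, 0.6], [0.045, 0.01, 0, 0, 0.6], [0.045, 0.01, 0, 0, 0.6], [0.045, 0.01, 0, 0, 0.6], [0.045, 0.01, 0, 0, 0.6], [0.045, 0.01, 0, 0, 0.6], [0, 0, 0, 0, 0.6]]}'
cat >> h.py <<'E'
O=np.array([.550,.033,0]);ex=np.array([.186,.9825,0]);ey=np.array([.9825,-.186,0])
def own(p): p=np.atleast_2d(p)-O; return np.c_[p@ex,p@ey,p[:,2]]
def st():
    o=arm.observe();M=R.from_rotvec(o["ee_rot"]).as_matrix()
    print("t",o["clock"],"own",own(o["position"])[0],"yawerr",np.arctan2(M[0]@[0,1,0],0) if 0 else np.arctan2(M[1,1],M[0,1])+.187,"F",o["force"],"w",o["width"],o["gripper_force"])
E
python3 - <<'E'
from h import *
st()
E
```

```text
clock: 1.15
position: [0.2581, -0.4627, 0.2263]
ee_rot: [-2.423, -1.999, -0.0]
force: [0.6, -0.1, 0.5]
width: 0.602
gripper_force: 0.0
clock: 2.15
position: [0.4249, -0.0775, 0.2272]
ee_rot: [-2.413, -2.011, -0.005]
force: [-0.6, -0.2, -0.0]
width: 0.597
gripper_force: 0.0
t 2.15 own [-0.1318 -0.1024  0.2272] yawerr 0.005599701393393969 F [-0.6324 -0.1536 -0.0099] w 0.5967814856990958 0.0
```

```bash
python3 nudge.py '{"increments": [[0.033, 0.0095, 0, 0, 0.6], [0, 0, 0.04, 0, 0.6], [0, 0, 0.04, 0, 0.6], [0, 0, 0, 0, 0.6]]}'
python3 - <<'E'
from h import *
st()
o=arm.observe();d=get_image("wrist")
W=np.eye(4);W[:3,:3]=R.from_rotvec(o["ee_rot"]).as_matrix();W[:3,3]=o["position"]
T=W@np.array(d["mount"]);np.save("T1.npy",T);print(d["fx"],d["cx"],d["cy"],"\n",T)
cv2.imwrite("pics/w1.png",d["image"])
E
```

```text
clock: 2.55
position: [0.4349, -0.0532, 0.143]
ee_rot: [-2.417, -1.998, 0.009]
force: [-0.9, -0.1, 0.5]
width: 0.598
gripper_force: 0.0
t 2.55 own [-0.1061 -0.097   0.143 ] yawerr -0.0025347689681524954 F [-0.9235 -0.0837  0.5488] w 0.5976933151392961 0.0
369.18602387506513 321.4948934703602 239.44412488345947 
 [[ 0.9822 -0.179  -0.0573  0.4502]
 [-0.1878 -0.9469 -0.2611  0.016 ]
 [-0.0075  0.2672 -0.9636  0.301 ]
 [ 0.      0.      0.      1.    ]]
```

View pics/w1.png

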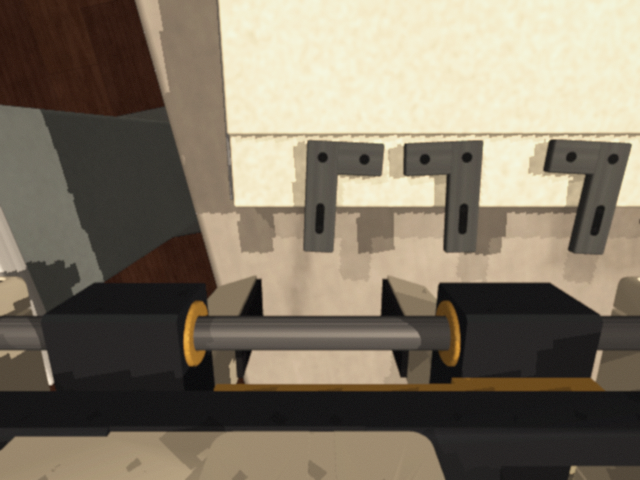

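The wrist view shows the target bracket with its heel hole at (322,157) and leg end at (319,249). The step is at row 134 and the ledge side at row 206.

Run:
```python
from h import *
T=np.load("T1.npy");d=dict(fx=369.186,fy=369.186,cx=321.49,cy=239.44)
print("heel,foothole,tip",own(ray(d,T,[[322,157],[364,159],[319,248]],.048)))
print("step",own(ray(d,T,[[320,134]],.046)),"ledge",own(ray(d,T,[[350,206]],.04)))
print("deck near corner",own(ray(d,T,[[230,134]],.046)))
```

```text
heel,foothole,tip [[-0.0481 -0.0965  0.048 ]
 [-0.0495 -0.0684  0.048 ]
 [-0.1118 -0.0987  0.048 ]]
step [[-0.0333 -0.0978  0.046 ]] ledge [[-0.0828 -0.0766  0.04  ]]
deck near corner [[-0.0332 -0.1577  0.046 ]]
```

```bash
python3 nudge.py '{"increments": [[0, 0, 0.035, 0, 0.6], [0, 0, 0.035, 0, 0.6], [0, 0, 0.035, 0, 0.6], [0, 0, 0, 0, 0.6], [0, 0, 0, 0, 0.6]]}'
python3 -c "
from h import *
st()"
```

```text
clock: 3.1
position: [0.4394, -0.0532, 0.0433]
ee_rot: [2.422, 2.0, 0.0]
force: [1.0, 0.2, -0.1]
width: 0.598
gripper_force: 0.0
t 3.1 own [-0.1053 -0.0927  0.0433] yawerr -0.0033224171022405435 F [ 0.9775  0.1628 -0.0964] w 0.5976326418794917 0.0
```

```bash
python3 nudge.py '{"increments": [[0.006, -0.004, 0.007, 0, 0.6], [0, 0, 0, 0, 0.4], [0, 0, 0, 0, 0.2], [0, 0, 0, 0, 0.1], [0, 0, 0, 0, 0.1], [0, 0, 0, 0, 0.1], [0, 0, 0, 0, 0.1], [0, 0, 0, 0, 0.1]]}' 6
python3 -c "
from h import *
st()"
```

```text
clock: 3.9
position: [0.4357, -0.0464, 0.0348]
ee_rot: [2.422, 2.0, -0.0]
force: [0.0, 0.4, 3.2]
width: 0.241
gripper_force: 6.0
t 3.9 own [-0.0993 -0.0975  0.0348] yawerr -0.0032667867582990284 F [0.0237 0.3988 3.216 ] w 0.24115650511816597 5.997636169195175
```

```bash
python3 nudge.py '{"increments": [[0.0033, 0, 0, 0, 0.1], [0.0006, 0, -0.008, 0, 0.1], [0.0006, 0, -0.008, 0, 0.1], [0.0028, 0, -0.008, 0, 0.1], [0.0028, 0, -0.008, 0, 0.1], [0.005, 0, -0.007, 0, 0.1], [0.005, 0, -0.007, 0, 0.1], [0.0065, 0, -0.006, 0, 0.1], [0.0065, 0, -0.006, 0, 0.1], [0, 0, 0, 0, 0.1]]}'
python3 - <<'E'
from h import *
st()
d=get_image("wrist");cv2.imwrite("pics/w2.png",d["image"])
d=get_image("side")["image"]
cv2.imwrite("pics/s2.png",cv2.resize(d[170:300,220:420],None,fx=4,fy=4,interpolation=cv2.INTER_CUBIC))
E
```

```text
clock: 4.9
position: [0.4426, -0.0125, 0.0935]
ee_rot: [2.42, 2.002, 0.002]
force: [-0.5, -0.2, -1.6]
width: 0.236
gripper_force: 6.0
t 4.9 own [-0.0647 -0.097   0.0935] yawerr -0.0015523393750032921 F [-0.478  -0.2498 -1.615 ] w 0.23590688181408792 6.000037863850594
```

View pics/s2.png

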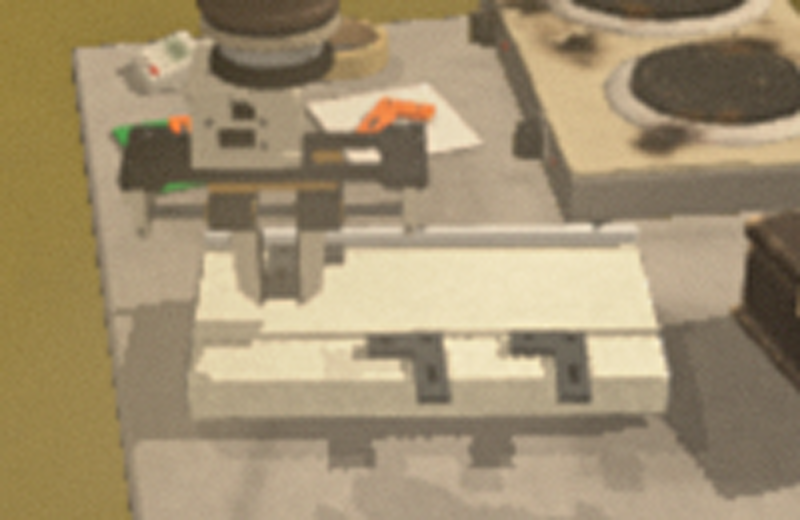

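The side view shows the bracket held flat between the fingers, with its foot at crop (333,255), so it doesn't look tilted. The wrist view should confirm that.

View pics/w2.png

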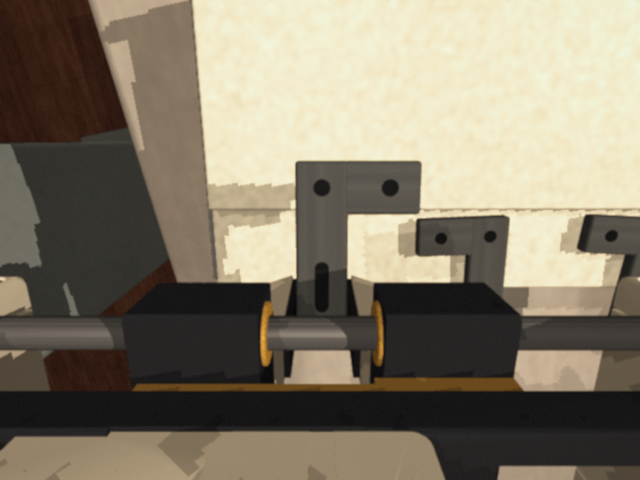

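It is level and gripped, so the pad friction carried the turn. I'll move it a little over the deck and ease the grip to 3 N so the heel can swing down.

```bash
python3 nudge.py '{"increments": [[0.01, 0, 0, 0, 0.1], [0.01, 0, 0, 0, 0.1], [0, 0, 0, 0, 0.1], [0, 0, 0, 0, 0.1], [0, 0, 0, 0, 0.1]]}' 3
python3 - <<'E'
from h import *
st()
print(arm.observe()["ft_torque"])
d=get_image("wrist")["image"];cv2.imwrite("pics/w3.png",d[130:330,220:480])
E
```

```text
clock: 5.5
position: [0.4455, 0.0057, 0.0926]
ee_rot: [-2.422, -2.001, 0.001]
force: [-0.6, 0.3, -0.5]
width: 0.238
gripper_force: 3.0
t 5.5 own [-0.0462 -0.0976  0.0926] yawerr -0.0028844756113874936 F [-0.6174  0.283  -0.4626] w 0.23804536706104062 2.9999080672860146
[-0.0065 -0.0319  0.0105]
```

View pics/w3.png

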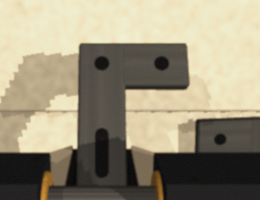

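```bash
cat >> h.py <<'E'
def track():
    g=cv2.cvtColor(get_image("wrist")["image"],cv2.COLOR_BGR2GRAY)
    m=(g<85).astype(np.uint8); m[280:]=0
    n,l,s,c=cv2.connectedComponentsWithStats(m)
    for k in range(1,n):
        x,y,w,h,a=s[k]
        if a>500 and x>230 and x<330:
            rows=[np.ptp(np.where(l[r]==k)[0])+1 for r in range(y+3,min(y+60,y+h),4)]
            print("blob",x,y,w,h,a,"depth %.4f"%(369.2*.052/w),rows)
E
python3 nudge.py '{"increments": [[0, 0, 0, 0, 0.1], [0, 0, 0, 0, 0.1], [0, 0, 0, 0, 0.1], [0, 0, 0, 0, 0.1], [0, 0, 0, 0, 0.1]]}'
python3 -c "
from h import *
st();track()"
```

```text
clock: 6.05
position: [0.4457, 0.0058, 0.0928]
ee_rot: [2.422, 2.0, 0.0]
force: [0.5, 0.2, 0.4]
width: 0.236
gripper_force: 3.0
t 6.05 own [-0.0461 -0.0974  0.0928] yawerr -0.0031411840125668555 F [0.5376 0.1559 0.3659] w 0.2364839332436574 2.9999004676938057
blob 297 174 111 106 6950 depth 0.1730 [np.int64(106), np.int64(106), np.int64(106), np.int64(107), np.int64(92), np.int64(108), np.int64(108), np.int64(108), np.int64(109), np.int64(109), np.int64(108), np.int64(44), np.int64(45), np.int64(44), np.int64(45)]
```

Friction holds it at about 17° droop. A brisk lift with a soft stop should swing the heel further.

```bash
python3 nudge.py '{"increments": [[0, 0, -0.04, 0, 0.1], [0, 0, -0.03, 0, 0.1], [0, 0, -0.02, 0, 0.1], [0, 0, -0.01, 0, 0.1], [0, 0, 0, 0, 0.1], [0, 0, 0, 0, 0.1]]}'
python3 -c "
from h import *
st();track()"
```

```text
clock: 6.7
position: [0.4452, 0.0057, 0.1919]
ee_rot: [-2.422, -2.0, 0.001]
force: [0.3, -0.2, -1.3]
width: 0.233
gripper_force: 3.0
t 6.7 own [-0.0464 -0.0979  0.1919] yawerr -0.003290273342742067 F [ 0.2838 -0.2283 -1.3028] w 0.23323101416322956 2.9998334124684334
blob 300 214 149 66 4910 depth 0.1288 [np.int64(60), np.int64(60), np.int64(60), np.int64(144), np.int64(143), np.int64(144), np.int64(144), np.int64(144), np.int64(144), np.int64(145), np.int64(144), np.int64(143), np.int64(144), np.int64(144), np.int64(144)]
```

Run:
```python
from h import *
w=get_image("wrist")["image"];s=get_image("side")["image"]
o=np.zeros((480,800,3),np.uint8)
o[:,:400]=w[:,160:560]; o[:480,400:]=cv2.resize(s[170:290,240:340],(400,480),interpolation=cv2.INTER_CUBIC)
cv2.imwrite("pics/m4.png",o)
```

```text
(no output)
```

View pics/m4.png

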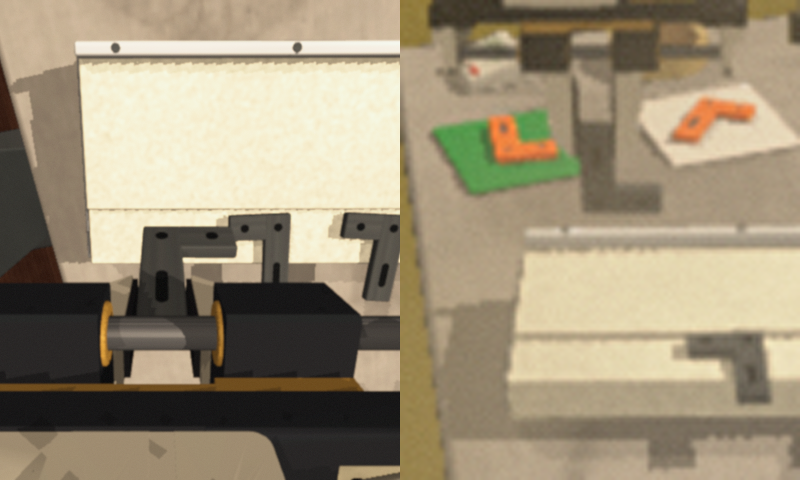

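The wrist half shows the heel (hole at full-image (321,236)) now hanging below the fingers. The side half agrees, with the leg vertical and the foot at the bottom. I'll solve for the tilt.

```bash
cat >> h.py <<'E'
def wT():
    o=arm.observe();d=get_image("wrist");W=np.eye(4);W[:3,:3]=R.from_rotvec(o["ee_rot"]).as_matrix();W[:3,3]=o["position"]
    return o,d,W@np.array(d["mount"])
E
python3 - <<'E'
from h import *
o,d,T=wT(); g=np.array(o["position"])+[0,0,.009]
for th in range(40,100,5):
    t=np.radians(th);a=ex*np.cos(t)-[0,0,np.sin(t)];n=ex*np.sin(t)+[0,0,np.cos(t)]
    hole=g+.053*a+.004*n; end=g+.064*a+.004*n
    p=proj(d,T,[hole,hole+.026*ey,end]);print(th,p.ravel(),"footpx(52mm)",(p[1,0]-p[0,0])*2)
E
```

```text
40 [319.7577 195.7992 372.8447 195.6911 319.7825 176.9478] footpx(52mm) 106.17396948446435
45 [319.8211 200.3763 371.6812 200.2719 319.856  182.9428] footpx(52mm) 103.7201726281495
50 [319.8808 205.429  370.6156 205.3283 319.9246 189.3967] footpx(52mm) 101.46954172549681
55 [319.9368 210.9047 369.6464 210.8075 319.9885 196.2507] footpx(52mm) 99.41918192808919
60 [319.989  216.756  368.7718 216.662  320.0477 203.4542] footpx(52mm) 97.56554200764822
65 [320.0375 222.9405 367.9898 222.8497 320.1023 210.9634] footpx(52mm) 95.90470475095515
70 [320.0822 229.4206 367.2986 229.3329 320.1526 218.7407] footpx(52mm) 94.43262197401509
75 [320.1233 236.1629 366.696  236.0781 320.1984 226.7541] footpx(52mm) 93.14530255046373
80 [320.1608 243.1376 366.1803 243.0555 320.2401 234.9762] footpx(52mm) 92.03896116406634
85 [320.1946 250.3182 365.7497 250.2387 320.2776 243.3835] footpx(52mm) 91.11013461877837
90 [320.2249 257.681  365.4027 257.6039 320.311  251.9563] footpx(52mm) 90.35577158964247
95 [320.2515 265.2048 365.1382 265.13   320.3405 260.6773] footpx(52mm) 89.77330074694498
```

It hangs at about 74° with the heel leading. I'll lower it so the heel end sits about 4 mm below deck level just beside the step, which then catches it when I move over.

```bash
python3 nudge.py '{"increments": [[-0.011, 0, 0, 0, 0.1], [0, 0, 0.02, 0, 0.1], [0, 0, 0.025, 0, 0.1], [0, 0, 0.025, 0, 0.1], [0, 0, 0.02, 0, 0.1], [0, 0, 0.0075, 0, 0.1], [0, 0, 0, 0, 0.1], [0, 0, 0, 0, 0.1]]}'
python3 -c "
from h import *
st();track()"
```

```text
clock: 7.7
position: [0.444, -0.005, 0.0958]
ee_rot: [2.422, 2.0, 0.001]
force: [-0.3, 0.2, -0.9]
width: 0.237
gripper_force: 3.0
t 7.7 own [-0.0571 -0.0971  0.0958] yawerr -0.003146037511424199 F [-0.2951  0.1723 -0.9016] w 0.23736350338400386 2.999131679534912
blob 300 228 97 52 3673 depth 0.1979 [np.int64(89), np.int64(90), np.int64(91), np.int64(93), np.int64(95), np.int64(95), np.int64(95), np.int64(41), np.int64(41), np.int64(42), np.int64(42), np.int64(43), np.int64(44)]
```

```bash
python3 nudge.py '{"increments": [[0.007, 0, 0, 0, 0.1], [0.008, 0, 0, 0, 0.1], [0.008, 0, -0.001, 0, 0.1], [0.008, 0, 0.0005, 0, 0.1], [0.008, 0, 0.001, 0, 0.1], [0.007, 0, 0.002, 0, 0.1], [0.007, 0, 0.003, 0, 0.1], [0, 0, 0, 0, 0.1]]}'
python3 -c "
from h import *
st();track()"
```

```text
clock: 8.55
position: [0.4536, 0.0483, 0.0893]
ee_rot: [-2.42, -2.002, -0.0]
force: [0.4, -0.9, -0.3]
width: 0.236
gripper_force: 3.0
t 8.55 own [-0.0029 -0.0976  0.0893] yawerr -0.0016818502034367244 F [ 0.4496 -0.9211 -0.2585] w 0.23569910822983345 2.9995686560869217
```

The contact force and the heel going out of view both fit with it rotating past vertical. Continuing the arc down.

```bash
python3 nudge.py '{"increments": [[0.006, 0, 0.0035, 0, 0.1], [0.006, 0, 0.0035, 0, 0.1], [0.005, 0, 0.006, 0, 0.1], [0.005, 0, 0.006, 0, 0.1], [0.004, 0, 0.007, 0, 0.1], [0.003, 0, 0.007, 0, 0.1], [0.001, 0, 0.004, 0, 0.1], [0, 0, 0.0025, 0, 0.1], [0, 0, 0, 0, 0.1], [0, 0, 0, 0, 0.1]]}'
python3 - <<'E'
from h import *
st()
o,w,T=wT();np.save("T5.npy",T);w=w["image"];s=get_image("side")["image"]
o=np.zeros((480,800,3),np.uint8)
o[:,:400]=w[:,160:560]; o[:480,400:]=cv2.resize(s[200:300,250:333],(400,480),interpolation=cv2.INTER_CUBIC)
cv2.imwrite("pics/m5.png",o)
E
```

```text
clock: 9.6
position: [0.4591, 0.0762, 0.0502]
ee_rot: [2.422, 2.0, -0.001]
force: [0.1, -0.7, -0.6]
width: 0.237
gripper_force: 3.0
t 9.6 own [ 0.0256 -0.0973  0.0502] yawerr -0.003390309368456995 F [ 0.0838 -0.6568 -0.6307] w 0.2366109281045495 2.9999126493930817
```

View pics/m5.png

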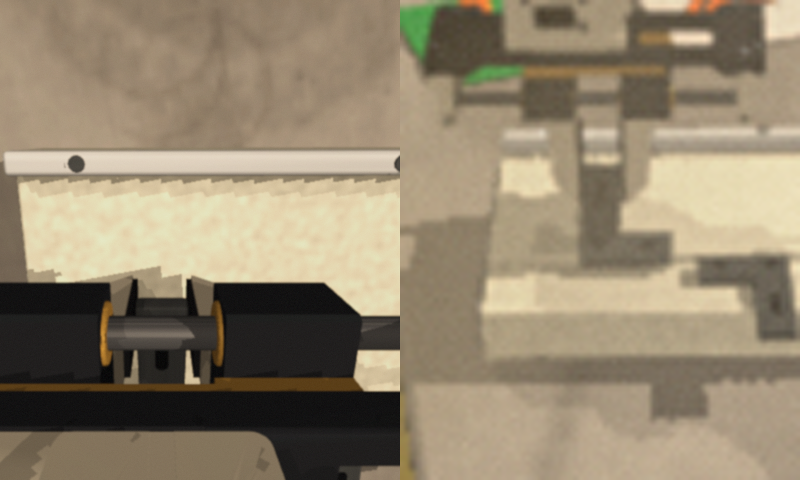

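The bracket is turned over: leg on the deck between the fingers, heel and foot (side crop (640,245)) at the step. I'll release it, lift, go behind the heel and shut the fingers.

```bash
python3 nudge.py '{"increments": [[0, 0, 0, 0, 0.3], [0, 0, 0, 0, 0.5], [0, 0, 0, 0, 0.5], [0, 0, 0, 0, 0.5], [0, 0, -0.03, 0, 0.5], [0, 0, -0.04, 0, 0.5], [-0.045, 0.005, 0, 0, 0], [-0.045, 0.004, 0, 0, 0], [-0.006, 0, 0, 0, 0], [0, 0, 0, 0, 0]]}'
python3 - <<'E'
from h import *
st()
o,d,T=wT();np.save("T6.npy",T);w=d["image"]
cv2.imwrite("pics/m6.png",w)
E
```

```text
clock: 10.7
position: [0.4496, -0.021, 0.1202]
ee_rot: [2.426, 1.996, -0.001]
force: [0.5, 1.0, 1.0]
width: 0.201
gripper_force: 0.0
t 10.7 own [-0.0717 -0.0886  0.1202] yawerr -0.006759383908975569 F [0.5418 1.0294 1.0152] w 0.2006234962168694 0.0
```

View pics/m6.png

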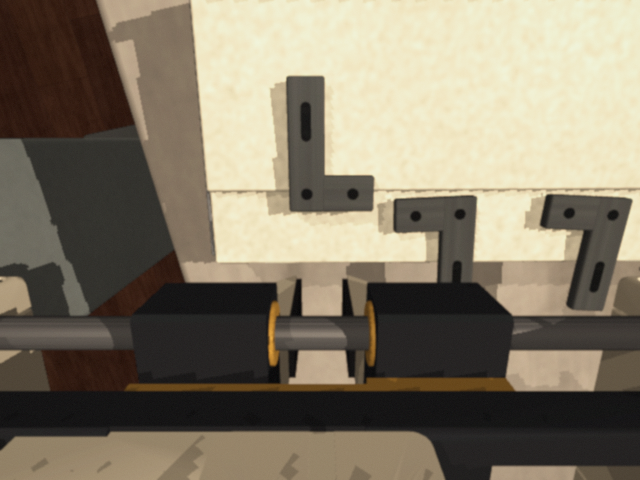

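The bracket lies flat on the deck, with its leg end at (305,77), its heel end at row 210 slightly over the step (row 190), and its foot to the right, clear of its neighbour (395).

Run:
```python
from h import *
T=np.load("T6.npy");d=dict(fx=369.186,fy=369.186,cx=321.49,cy=239.44)
print("tip L,R; heel L, foot R",own(ray(d,T,[[288,77],[323,77],[291,210],[373,209]],.054)))
print("mid foot corners",own(ray(d,T,[[395,200],[396,229]],.048)),"step",own(ray(d,T,[[320,190]],.046)))
st()
```

```text
tip L,R; heel L, foot R [[ 0.0318 -0.106   0.054 ]
 [ 0.0317 -0.0863  0.054 ]
 [-0.044  -0.1064  0.054 ]
 [-0.0437 -0.0559  0.054 ]]
mid foot corners [[-0.0392 -0.0414  0.048 ]
 [-0.058  -0.0399  0.048 ]] step [[-0.0329 -0.0885  0.046 ]]
t 10.75 own [-0.07   -0.0886  0.1203] yawerr -0.004276603845138421 F [-0.0865  0.005  -0.4542] w 0.15996658636059005 0.0
```

```bash
python3 nudge.py '{"increments": [[0, 0, 0.03, 0, 0], [0, 0, 0.03, 0, 0], [0, 0, 0.01, 0, 0], [0, 0, 0, 0, 0], [0, 0, 0, 0, 0]]}' 
python3 -c "
from h import *
st()"
```

```text
clock: 11.25
position: [0.4505, -0.0184, 0.0509]
ee_rot: [-2.421, -2.002, -0.001]
force: [0.7, 0.3, 0.4]
width: 0.003
gripper_force: 0.0
t 11.25 own [-0.069  -0.0882  0.0509] yawerr -0.0015277336907226213 F [0.6509 0.2948 0.4035] w 0.003081646444602962 0.0
```

```bash
python3 nudge.py '{"increments": [[0.005, 0, 0.002, 0, 0], [0.005, 0, 0, 0, 0], [0.005, 0, 0, 0, 0], [0.005, 0, 0, 0, 0], [0.005, 0, 0, 0, 0], [0.005, 0, 0, 0, 0], [0.005, 0, 0, 0, 0], [0.005, 0, 0, 0, 0], [0.005, 0, 0, 0, 0], [0, 0, 0, 0, 0]]}'
python3 - <<'E'
from h import *
st()
o,d,T=wT();g=cv2.cvtColor(d["image"],cv2.COLOR_BGR2GRAY)
np.save("T7.npy",T);np.save("g7.npy",g)
print(proj(d,T,O+np.outer([.035,.06,.085],ex)-.0965*ey+[0,0,.054]))
print(g[60:290:4,[305,321]].T)
E
```

```text
clock: 12.25
position: [0.4587, 0.0259, 0.0482]
ee_rot: [-2.421, -2.002, -0.001]
force: [-0.6, 0.1, 0.3]
width: 0.003
gripper_force: 0.0
t 12.25 own [-0.024  -0.0884  0.0482] yawerr -0.0019667627831769507 F [-0.6218  0.0622  0.3322] w 0.0027053029291640176 0.0
[[299.5202 167.4481]
 [298.4205 102.0059]
 [297.2137  30.1955]]
[[202 207 211 221 222 217 214 215  74  72  73  72  72  72  72  73  70  73
   65  48  48  45  42  42  42  42  39  38  38  36  57  70  68  68  66  67
   68  68  66  66  65  67  66  66  66  67  65  64  19  16  25  65  65  66
   48  95  17  17]
 [199 199 195 198 211 212 215 219  76  79  76  78  75  78  77  76  77  76
   77  76  74  74  76  77  75  75  73  76  74  75  73  75  71  71  72  71
   73  73  73  71  72  70  68  70  71  70  72  70  69  69  69  69  67  62
   44  53  55  57]]
```

```bash
python3 nudge.py '{"increments": [[0.004, 0, 0, 0, 0], [0.004, 0, 0, 0, 0], [0.004, 0, 0, 0, 0], [0.002, 0, 0, 0, 0], [0.001, 0, 0, 0, 0], [0, 0, 0, 0, 0]]}'
python3 - <<'E'
from h import *
st()
o,d,T=wT();g=cv2.cvtColor(d["image"],cv2.COLOR_BGR2GRAY)
print(proj(d,T,O+np.outer([.06,.07,.085],ex)-.0965*ey+[0,0,.054]))
for c in(270,298,315): print(c,g[0:160:3,c])
E
```

```text
clock: 12.9
position: [0.4614, 0.0397, 0.0482]
ee_rot: [2.422, 2.001, 0.0]
force: [-0.5, 0.6, 1.0]
width: 0.005
gripper_force: 0.0
t 12.9 own [-0.0099 -0.0883  0.0482] yawerr -0.0028408868779408736 F [-0.459   0.5615  0.9666] w 0.005175116292980806 0.0
[[298.6789 139.6683]
 [298.2034 113.171 ]
 [297.4563  71.5379]]
270 [137 138 138 137 132 129 133 136 142 147 149 149 149 151 151 151 154 154
 210 219 216 214 212 212 208 193 144  72 110 138 139 118  73  59  67  69
  92  87  95  96  98 109 107 121 120 133 140 142 144 145 150 148 150 152]
298 [141 139 141 140 136 134 133 132 131 134 133 136 137 141 143 144 144 149
 209 220 218 215 213 211 208 195 143  74 113 133 118  71  74  75  74  74
  75  76  74  73  73  74  73  35  22  21  20  22  19  20  19  19  15  19]
315 [135 135 134 133 129 130 133 133 139 141 142 141 141 140 139 136 137 145
 209 219 216 215 212 210 209 194 142  72 110 134 123  75  79  78  79  77
  77  80  79  79  78  78  79  77  76  78  74  77  77  77  79  76  77  78]
```

About 4 mm is left, so I'll take 1 mm steps and watch the force.

```bash
for i in 1 2; do :; done; python3 nudge.py '{"increments": [[0.001, 0, 0, 0, 0], [0.001, 0, 0, 0, 0], [0.001, 0, 0, 0, 0], [0.001, 0, 0, 0, 0], [0, 0, 0, 0, 0]]}'
python3 - <<'E'
from h import *
st()
o,d,T=wT();g=cv2.cvtColor(d["image"],cv2.COLOR_BGR2GRAY)
for c in(270,290,298,315): print(c,g[80:120:2,c])
E
```

```text
clock: 13.45
position: [0.4619, 0.043, 0.0482]
ee_rot: [2.422, 2.0, -0.001]
force: [-0.3, -3.9, 0.8]
width: 0.007
gripper_force: 1.6
t 13.45 own [-0.0066 -0.0884  0.0482] yawerr -0.003439817343278556 F [-0.3056 -3.9062  0.7949] w 0.006794216315691648 1.5516856871545315
270 [209 209 202 174 134  83  66  70  59  54  57  61  68  67  68  78  81  83
  97  99]
290 [211 208 203 173 134  80  61  68  76  77  77  78  77  76  77  77  77  76
  78  77]
298 [210 208 203 173 135  78  44  59  75  73  75  75  73  74  73  74  75  73
  74  75]
315 [210 209 202 171 132  76  55  67  74  79  81  80  80  80  79  78  81  79
  78  79]
```

The force is 3.9 N and the image columns show no deck between the leg end and the rail, so it rests against the rail. Backing off straight and lifting away.

```bash
python3 nudge.py '{"increments": [[-0.005, 0, 0, 0, 0], [-0.015, 0, 0, 0, 0], [-0.015, 0, 0, 0, 0], [0, 0, -0.03, 0, 0], [-0.01, 0, -0.04, 0, 0], [-0.04, 0, -0.03, 0, 0], [0, 0, 0, 0, 0], [0, 0, 0, 0, 0]]}'
python3 - <<'E'
from h import *
st()
o,d,T=wT();g=cv2.cvtColor(d["image"],cv2.COLOR_BGR2GRAY)
m=(g<90).astype(np.uint8);m[280:]=0
n,l,s,c=cv2.connectedComponentsWithStats(m)
for k in range(1,n):
    if s[k,4]>800:
        pts=cv2.findContours((l==k).astype(np.uint8),0,2)[0][0];(ctr,wh,an)=cv2.minAreaRect(pts)
        b=cv2.boxPoints((ctr,wh,an)); print(s[k]); print(own(ray(d,T,b,.054 if s[k,0]<330 else .048))[:,:2])
print("rail face px at deck",proj(d,T,O+.085*ex-.0965*ey+[0,0,.046]),"tip top",proj(d,T,O+.085*ex-.0965*ey+[0,0,.054]))
print(g[0:130:2,300])
# top image: before/after compare
a=cv2.imread("pics/top0.png");t=get_image("top")["image"]; df=cv2.absdiff(a,t).max(2)>40
n,l,s,c=cv2.connectedComponentsWithStats(df.astype(np.uint8))
print([list(map(int,x)) for x in s[1:] if x[4]>15])
E
```

```text
clock: 14.3
position: [0.4463, -0.0411, 0.1488]
ee_rot: [2.424, 1.996, 0.002]
force: [-0.1, 0.5, -0.3]
width: 0.008
gripper_force: 0.0
t 14.3 own [-0.0921 -0.0881  0.1488] yawerr -0.0058848271972909705 F [-0.0548  0.5125 -0.2617] w 0.008142797435848783 0.0
[    0     0   203   280 34962]
[[ 0.0541 -0.3008]
 [ 0.0759 -0.2116]
 [-0.1206 -0.1745]
 [-0.1543 -0.2846]]
[ 287    0   81   99 3375]
[[ 0.0586 -0.1072]
 [ 0.0593 -0.06  ]
 [ 0.003  -0.057 ]
 [ 0.0021 -0.1074]]
[ 387  161   74  106 4323]
[[-0.0372 -0.0418]
 [-0.0374  0.0084]
 [-0.1139  0.0157]
 [-0.1136 -0.0386]]
[ 521  160   81  108 4526]
[[-0.1074  0.0491]
 [-0.03    0.054 ]
 [-0.0402  0.1064]
 [-0.1194  0.1059]]
rail face px at deck [[304.4035 -45.0588]] tip top [[303.827  -51.5904]]
[ 39  40  39  38  37  40  42  45  45  46  51  66  86  87  90  87  90  89
  89  87  88  87  88  87  87  88  89  86  88  86  86  88  87  89  86  86
  89  84  68  52  52  66  82  87  86  85  86  87  68  74 178 221 228 227
 230 239 240 238 238 238 239 238 237 237 237]
[[335, 208, 95, 107, 5853], [359, 231, 9, 4, 28], [289, 247, 34, 25, 510], [396, 315, 11, 7, 35], [398, 332, 28, 18, 245], [400, 351, 24, 14, 105], [615, 357, 25, 12, 71], [620, 362, 20, 27, 227], [592, 369, 8, 4, 24], [411, 379, 5, 8, 24], [352, 387, 32, 33, 557], [385, 386, 43, 89, 1609], [413, 389, 41, 43, 613], [628, 388, 12, 8, 54], [447, 400, 5, 5, 16], [472, 427, 25, 30, 313], [327, 428, 7, 6, 17], [424, 434, 57, 34, 1105], [344, 436, 7, 4, 19], [369, 436, 9, 18, 33], [322, 439, 19, 16, 128], [387, 440, 8, 10, 55], [312, 444, 6, 22, 48], [392, 451, 3, 7, 18], [485, 456, 15, 5, 29], [430, 465, 12, 6, 43], [394, 472, 3, 8, 17], [498, 476, 6, 4, 16]]
```

```bash
python3 nudge.py '{"increments": [[0, 0, -0.04, 0, 0], [0.03, 0, -0.04, 0, 0], [0.03, 0, -0.02, 0, 0], [0, 0, 0, 0, 0], [0, 0, 0, 0, 0], [0, 0, 0, 0, 0], [0, 0, 0, 0, 0]]}'
python3 - <<'E'
from h import *
st()
o,d,T=wT();g=cv2.cvtColor(d["image"],cv2.COLOR_BGR2GRAY)
q=proj(d,T,[O+.085*ex-.106*ey+[0,0,.054],O+.085*ex-.088*ey+[0,0,.054],O+.07*ex-.12*ey+[0,0,.046],O+.006*ex-.0965*ey+[0,0,.054]]);print(q)
r=int(q[0,1])
for c in np.linspace(q[0,0]-6,q[1,0]+8,7).astype(int): print(c,g[max(r-16,0):r+24,c])
E
```

```text
clock: 15.1
position: [0.4565, 0.0182, 0.2469]
ee_rot: [-2.422, -1.999, 0.003]
force: [-0.1, 0.1, -0.6]
width: 0.006
gripper_force: 0.0
t 15.1 own [-0.032  -0.0891  0.2469] yawerr -0.0037179450872178443 F [-0.1395  0.1176 -0.5643] w 0.0055508893947376564 0.0
[[301.47    82.9558]
 [321.8622  82.8846]
 [286.9244 101.9079]
 [313.0474 173.4446]]
295 [180 182 183 183 184 183 182 181 182 203 231 241 242 241 240 238 238 237
 233 217 174 125 125 152 164 164 164 164 165 166 163 162 166 178 191 196
 197 196 194 194]
301 [175 176 179 178 181 182 181 183 186 211 233 240 241 241 240 239 238 237
 232 217 174 116  80  73  77  84  84  85  85  84  84  82  83  85  85  85
  91  92  93  92]
306 [176 178 178 179 177 178 177 177 184 209 233 241 242 241 240 239 238 238
 233 216 174 115  78  83  92  97  97  98  98  96  96  97  96  96  96  99
  96  97  95  96]
312 [171 172 174 173 171 173 172 174 183 210 234 241 242 241 240 239 238 237
 232 214 171 114  78  81  90  92  93  93  93  92  90  92  91  90  92  90
  90  86  72  45]
318 [172 172 170 168 169 168 165 169 178 208 233 241 242 240 240 239 238 237
 233 216 171 112  76  77  86  92  92  95  93  93  95  93  95  93  94  93
  95  95  94  95]
324 [163 162 163 164 164 161 162 161 175 208 234 241 242 241 239 239 238 238
 233 216 169 114  95 107 115 115 116 126 142 148 150 150 148 147 146 148
 147 148 150 151]
329 [157 159 156 154 153 151 152 152 170 207 233 241 242 241 240 238 238 237
 232 214 169 121 120 152 162 165 191 223 231 230 230 229 231 236 236 236
 234 234 236 239]
```

The bracket meets the rail across its full width with no deck showing between them. The others haven't moved, so I'm handing in.

```bash
python3 -c "
from cell import arm, get_image
print(arm.sign_off())"
```

```text
the job is handed in; nothing more can be done
None
```

I turned over the one mirrored bracket (the one nearest the robot) and pushed it until its leg end rested against the rail. The other two already matched the green-pad sample and were left as they lay. I handed the job in at about 15 s; no verdict came back.

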